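# Shake up the finish jar on the slanted touch mixer

## Robot

A 6-joint arm with a two-finger parallel gripper is mounted at the origin on the work surface. World frame = base frame: x ahead of the robot, y to its left, z up, the work surface at z = 0. Lengths are in m, angles in degrees, forces in N, time in s.
With the tool pointing down it reaches from about 0.3 to 0.75 m from the base axis. Payload 8.5 kg.
Tool frame: the origin (TCP) lies midway between the tips of the shut fingers; the grasp point (between the pads) lies 19 mm behind it; z points along the fingers, y is the direction in which the jaws open and shut (so a half turn about z gives the same grasp; the last joint's range is limited). The gripper opens to 85 mm and grips with 20 to 120 N. Pads are 22 mm wide; open, the fingers measure 114 mm over their backs; the gripper's body (76 mm by 85 mm) begins 54 mm behind the grasp point. The pads swing forward as they close: fully open they stand 13 mm farther back than shut.
Start: joints at [56.476, 21.807, 74.336, -0, 83.858, -12.336], TCP at [0.199, 0.513, 0.206] pointing down, gripper open.
Joint ranges: [-178.18, 178.18], [-50.72, 133.34], [12.68, 142.11], [-81.47, 261.47], [9.98, 163.14], [-165.26, 165.26]. Speed limits (degrees/s): [136.94, 136.94, 180, 180, 180, 180].

## Interface

Orientations are given as a 3x3 rotation matrix whose columns are the frame's x, y, z axes.
In Python, from rig import env, viewer, ticket gives the robot as it stands. The module is installed in compiled form; this text tells all that it offers.
- The arm moves only by the shell command python3 -m pendant 'ROWS' [FORCE]. ROWS is JSON, a list of rows, each a list of 3 entries, a list of its own where there are three numbers: the shift along the world's x, y, z in mm, then the turn about the world's z in rad, then the opening, from -1 (shut) to 1 (fully open). A call has 1 to 12 rows; each row shifts and turns the pose as measured when the row begins; what a row does not reach is not made up. A row lasts 1/8 s, in which the tool goes at most 62.5 mm and 10.7 degrees, less where a joint would pass 70% of its speed; a pose out of reach is approached as far as the arm can. A call with a gripper value outside its range is refused whole. The fingers move at their own pace and stop on an object; FORCE is the grip in N (left out, the last holds). Time passes only in rows, so rows that do not move let the fingers close. It gives the time, the measured TCP pose, the force and the opening at its end, in the units of the state.
- env.observe(): the state, without advancing time (a new reading comes with each control period).
- viewer.get_image(name): name is "scene" or "top" or "wrist"; returns (picture, depth): 384x512x3 uint8, red, green, blue; 384x512 float32, m along the optical axis (not along the pixel's ray), 0 where there is no reading.
- viewer.camera_params(name): a dict with "fx", "fy", "cx", "cy" (pixels), "rvec" (rotation vector, rad) and "tvec" (3), from world to camera coordinates, as OpenCV has them; the wrist camera has in their place "T_tool_cam" (4x4, takes a point from camera to tool coordinates, whose origin is the TCP and whose axes are the flange's). Camera axes: x right, y down, z forward; pixel columns grow to the right and rows downward; lengths in m; the calibration is good to about 2 mm. A picture is of the moment at which its call begins: read the wrist's pose just before it. camera_params takes no time and is no camera call.
- ticket.close_job(): hands the job in, once; it reports no verdict.
The state is a dict: "time_s": time; "q": joint angles; "qvel": joint speeds; "joint_efforts": joint torques, N m; "position": TCP position; "tool_rot": TCP orientation; "ft_force": force on the tool from outside, world axes, zero at the start; "wrist_torque": the same for the moment, N m; "grip_width": finger opening in m.
Only numpy, scipy, OpenCV 4.12 (cv2) and the standard library are available. Lean on these libraries where they do the work, as an engineer would, in place of code of your own. Each camera call takes 0.05 s, during which the arm holds its last target. There are 200 camera calls.

## Task

Mix the wood finish in the red-lidded jar: take the jar, hold its base squarely in the sprung dish on the slanted face of the white mixer, and press until the dish is fully down, keeping it there for at least one second. Then stand the jar upright and gently, wholly on the round cork mat, and let go. Do not ram the mixer, and leave the other jars, the bowl and the gouge where they are.

Things in the scene. Friction and masses are not known exactly. Their poses are not given: they have to be found in the camera images.
- jar_red: the jar to mix: upright amber cylinder with paper label and red lid, closed, rigid. 54 mm diameter over its whole height, lid included, 130 mm tall (lid from 98 to 130 mm), 0.2 to 0.42 kg. Origin at the centre of its underside, z up its axis. It stands on the board in a row with the two other jars, in any of the three places, 100 mm between centres
- jar_blue: bystander: the same kind of jar with a blue lid (54 mm diameter, 130 mm tall, 0.3 kg or so); origin at the centre of its underside
- jar_white: bystander: the same kind of jar with a white lid (54 mm diameter, 130 mm tall, 0.3 kg or so); origin at the centre of its underside
- board: fixed pale wooden board under the three jars, 330 mm along its x, 100 mm along y, top 12 mm above the bench. Origin at the centre of its underside; the jars stand on its x axis, about at x = -100, 0 and 100 mm
- mixer: white bench mixer, fixed, on a dark 180 x 150 mm foot plate (20 mm thick). Origin at the centre of its underside on the bench; its front is its -x side, yaw varies. The slanted face (110 mm up the slope, 130 mm wide, its centre at x = -5 mm, z = 85 mm) looks up and to the front: its normal leans 35 degrees from vertical towards -x. The rear top edge is 117 mm above the bench
- dish_seat (a point): centre of the floor of the round black sprung dish (orange disc in it), on which the jar's base is pressed; moves with the dish. z is the outward normal, 35 degrees from vertical, leaning to the mixer's front; y is level. Dish floor 68 mm inside diameter with a rim 5 mm high and 6 mm thick (80 mm outside), standing 30 mm off the slanted face when up; about 112 mm above the bench
- dish (a joint): how far the dish is pressed in along -z of dish_seat, in m: 0 = up, 0.012 = fully down on its stop. Sprung: about 3 N to start, 9 N fully down; it springs back when released. At least 0.0105 counts as fully down
- mat: fixed round cork mat, 120 mm diameter, 5 mm thick, on the bench; origin at the centre of its underside
- bowl: bystander: small turned wooden bowl, 110 mm across, 50 mm high; origin at the centre of its underside
- gouge: bystander: turning tool with wooden handle lying on the bench, 200 mm long along its x
Mind the look-alikes: they are no part of the job. Leave any green look-alike of the mixer alone. What is shaped like the jar_red but yellow is not meant.

How it is judged:
By the outcome, as a careful person would: the job done as asked, in the order asked, and still so for the second after the job is handed in, with the robot touching nothing.
It also fails if it takes over 64 s, if anything falls off the work surface, if the arm or the gripper's body presses on something with over 40 N, if the wrist force passes 120 N, or if a joint passes its speed limit or range.

## Working session

There is one attempt and no reset: what is moved stays moved. The work goes in short steps, Python scripts to look and compute and a shell command to move; the robot and the scene stay as the last step left them, time stands still between calls to the robot, and variables do not carry over. Pictures are saved under pics/ and viewed, about 8 in all and at most 12, crops included, and the job is handed in when it is done.

```bash
mkdir -p pics; cat > h.py <<'E'
import numpy as np, cv2
from rig import env, viewer, ticket
def grab(n):
    s=env.observe(); im,d=viewer.get_image(n); return s,im,d
def campose(n,s):
    p=viewer.camera_params(n)
    K=np.array([[p['fx'],0,p['cx']],[0,p['fy'],p['cy']],[0,0,1]])
    if n=='wrist':
        T=np.eye(4);T[:3,:3]=s['tool_rot'];T[:3,3]=s['position']
        return K,T@np.array(p['T_tool_cam'])
    R=cv2.Rodrigues(np.array(p['rvec'],float))[0]; T=np.eye(4);T[:3,:3]=R.T;T[:3,3]=-R.T@np.ravel(p['tvec'])
    return K,T
def cloud(n,s,d):
    K,T=campose(n,s); v,u=np.mgrid[:d.shape[0],:d.shape[1]]
    P=np.stack([(u-K[0,2])/K[0,0]*d,(v-K[1,2])/K[1,1]*d,d],-1)@T[:3,:3].T+T[:3,3]
    P[d<=0]=np.nan; return P
def save(n,im): cv2.imwrite('pics/'+n,im[...,::-1])
E
python3 - <<'E'
from h import *
ims=[]
for n in ('scene','top'):
    s,im,d=grab(n); np.savez(n+'.npz',im=im,P=cloud(n,s,d)); ims.append(im)
    print(n,campose(n,s)[1].round(3).tolist())
save('scene.png',ims[0]);save('top.png',ims[1])
print({k:np.round(v,3).tolist() for k,v in s.items()})
E
```

```text
scene [[0.346, 0.672, -0.655, 1.322], [0.938, -0.248, 0.242, -0.165], [0.001, -0.698, -0.716, 0.913], [0.0, 0.0, 0.0, 1.0]]
top [[-0.023, -0.998, 0.064, 0.467], [-1.0, 0.023, -0.004, 0.156], [0.003, -0.064, -0.998, 1.519], [0.0, 0.0, 0.0, 1.0]]
{'time_s': 0.05, 'q': [56.477, 21.842, 74.385, 0.0, 83.859, -12.337], 'qvel': [-0.033, 0.005, -0.157, 0.044, 0.003, 0.128], 'joint_efforts': [0.004, -44.969, -23.197, -0.0, 0.003, 0.0], 'position': [0.199, 0.513, 0.206], 'tool_rot': [[-0.932, 0.361, -0.001], [0.361, 0.932, -0.001], [0.0, -0.001, -1.0]], 'ft_force': [0.087, 0.12, -0.315], 'wrist_torque': [-0.041, -0.008, 0.026], 'grip_width': 0.085}
```

View pics/scene.png

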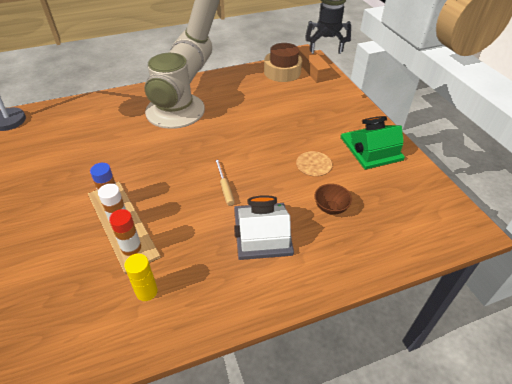

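View pics/top.png

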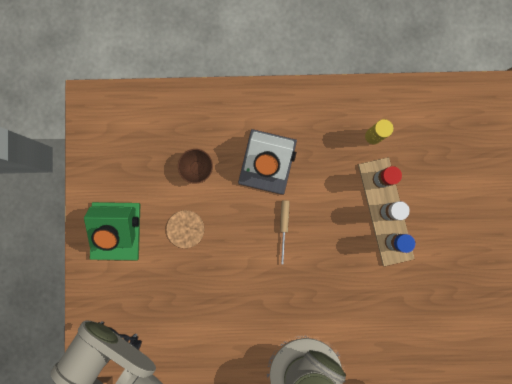

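Scene: the red lid is at scene (121,217) / top (392,176), on the board. The others that could be taken for it are yellow at top (384,129), off the board, white at (399,211) and blue at (404,243). The white mixer is at top (267,163), its dish at (267,164); the green look-alike is at (113,232). The mat is at (185,230), the bowl at (196,166) and the gouge at (284,230). I choose red.

```bash
python3 - <<'E'
from h import *
for n in ('top','scene'):
    z=np.load(n+'.npz'); im=z['im'];P=z['P'];hsv=cv2.cvtColor(im,cv2.COLOR_RGB2HSV).astype(int)
    H,S,V=np.moveaxis(hsv,-1,0)
    box=lambda a,b,c,d:(np.indices(H.shape)[1]>=a)&(np.indices(H.shape)[1]<b)&(np.indices(H.shape)[0]>=c)&(np.indices(H.shape)[0]<d)
    B={'top':{'red':(370,405,160,190),'white':(375,412,198,222),'blue':(380,418,232,254),'yellow':(365,400,115,148),'mat':(160,210,205,255),'bowl':(175,218,145,190),'mixer':(235,300,125,197),'gouge':(275,295,195,270),'board':(355,415,150,270)},
     'scene':{'red':(105,140,205,255),'white':(95,125,180,212),'blue':(88,115,160,186),'yellow':(120,165,250,302),'mat':(290,338,148,178),'bowl':(310,355,182,216),'mixer':(230,297,190,260),'gouge':(212,238,156,206)}}[n]
    print(n)
    for k,b in B.items():
        m=box(*b)&np.isfinite(P[...,2])
        Q=P[m]; zt=np.percentile(Q[Q[:,2]>0.004][:,2],98)
        if k in('red','white','blue','yellow'):
            T=Q[Q[:,2]>zt-0.006]; c,_r=cv2.minEnclosingCircle(T[:,:2].astype(np.float32)); print(k,'top z',zt.round(4),'circ',np.round(c,4),round(_r,4),'mean',T.mean(0).round(4))
        if k=='mat':
            T=Q[(Q[:,2]>0.003)&(Q[:,2]<0.015)]; c,_r=cv2.minEnclosingCircle(T[:,:2].astype(np.float32)); print(k,np.round(c,4),round(_r,4),T.mean(0).round(4))
        if k=='bowl':
            T=Q[Q[:,2]>0.02];c,_r=cv2.minEnclosingCircle(T[:,:2].astype(np.float32)); print(k,np.round(c,4),round(_r,4),zt)
        if k=='gouge':
            T=Q[(Q[:,2]>0.006)];print(k,zt,T.min(0).round(3),T.max(0).round(3))
        if k=='board':
            T=Q[(Q[:,2]>0.008)&(Q[:,2]<0.016)];r=cv2.minAreaRect(T[:,:2].astype(np.float32));print(k,r,np.median(T[:,2]))
        if k=='mixer':
            o=m&(((H<14)|(H>172))&(S>150)&(V>90))&(P[...,2]>0.08)
            T=P[o];c=T.mean(0);u,s,vt=np.linalg.svd(T-c);nn=vt[2]*np.sign(vt[2,2]);print('dish',len(T),c.round(4),'n',nn.round(3),'tilt',np.degrees(np.arccos(nn[2])),'yaw of front',np.degrees(np.arctan2(nn[1],nn[0])))
            f=m&(S<50)&(V>130)&(P[...,2]>0.04);T=P[f];c=np.median(T,0);T=T[np.abs(T-c).max(1)<.08];u,s,vt=np.linalg.svd(T-T.mean(0));nn=vt[2]*np.sign(vt[2,2]);print('face',len(T),T.mean(0).round(4),nn.round(3),np.degrees(np.arctan2(nn[1],nn[0])))
            T=Q[(Q[:,2]>0.012)&(Q[:,2]<0.15)];r=cv2.minAreaRect(T[:,:2].astype(np.float32));print('foot',r)
E
```

```text
top
red top z 0.145 circ [ 0.6015 -0.2515] 0.0271 mean [ 0.6023 -0.2531  0.1423]
white top z 0.1451 circ [ 0.4991 -0.2684] 0.0272 mean [ 0.4992 -0.2688  0.1421]
blue top z 0.1458 circ [ 0.405  -0.2814] 0.0266 mean [ 0.4036 -0.2816  0.1426]
yellow top z 0.1346 circ [ 0.7416 -0.235 ] 0.026 mean [ 0.7418 -0.2347  0.1314]
mat [0.4575 0.3705] 0.1052 [0.4594 0.3687 0.0059]
bowl [0.6535 0.3296] 0.0548 0.05283108031647958
dish 360 [0.645  0.1107 0.1098] n [-0.57   0.151  0.807] tilt 36.16659038502806 yaw of front 165.13364948797135
face 1076 [0.69   0.0959 0.0934] [-0.249  0.044  0.967] 170.0347417575454
foot ((0.6657439470291138, 0.10201552510261536), (0.1550283282995224, 0.18037092685699463), 75.18761444091797)
gouge 0.02911920530425167 [0.33  0.022 0.006] [0.553 0.083 0.035]
board ((0.5063822865486145, -0.264050155878067), (0.18411767482757568, 0.3714682161808014), 89.40739440917969) 0.011417602151926554
scene
red top z 0.1427 circ [ 0.6017 -0.2527] 0.028 mean [ 0.6036 -0.2538  0.1407]
white top z 0.1432 circ [ 0.53   -0.2619] 0.0609 mean [ 0.5081 -0.2689  0.1408]
blue top z 0.1435 circ [ 0.4318 -0.2752] 0.0572 mean [ 0.4135 -0.2821  0.1408]
yellow top z 0.1308 circ [ 0.7424 -0.2378] 0.0277 mean [ 0.7435 -0.238   0.1288]
mat [0.4492 0.3679] 0.0971 [0.4608 0.3652 0.0049]
bowl [0.652  0.3274] 0.0558 0.05075297152655776
dish 60 [0.6389 0.1068 0.1075] n [-0.599  0.15   0.786] tilt 38.16286280230047 yaw of front 165.96430836401677
face 1680 [0.7171 0.0887 0.0849] [ 0.66  -0.152  0.736] -12.96700241860187
foot ((0.6349817514419556, 0.10608769208192825), (0.15989671647548676, 0.24479886889457703), 75.10435485839844)
gouge 0.0267172108435516 [0.344 0.038 0.007] [0.546 0.066 0.028]
```

```bash
python3 -m pendant '[[[37,-30,20],-0.1,1],[[37,-30,20],-0.1,1],[[37,-30,20],-0.1,1],[[37,-30,20],0,1],[[37,-30,20],0,1],[[30,-25,10],0,1],[[0,0,0],0,1]]' && python3 - <<'E'
from h import *
s,im,d=grab('wrist'); np.savez('w1.npz',im=im,P=cloud('wrist',s,d)); print(s['time_s'],s['position'],campose('wrist',s)[1].round(3).tolist(),s['ft_force']); save('w1.png',im)
E
```

```text
time_s: 0.98
position: [0.4182, 0.3306, 0.3162]
tool_rot: [[-0.779, 0.627, -0.006], [0.627, 0.779, -0.005], [0.002, -0.008, -1.0]]
ft_force: [-0.5, 0.2, -0.1]
grip_width: 0.0858
0.975 [0.41818089 0.33058037 0.3161784 ] [[0.628, 0.739, 0.243, 0.355], [0.778, -0.594, -0.205, 0.383], [-0.007, 0.318, -0.948, 0.483], [0.0, 0.0, 0.0, 1.0]] [-0.5298543   0.19008341 -0.07904302]
```

```bash
python3 -m pendant '[[[20,-50,5],-0.1,1],[[20,-50,5],-0.1,1],[[20,-50,5],-0.1,1],[[15,-50,5],-0.1,1],[[10,-40,0],-0.1,1],[[0,0,0],0,1]]' && python3 - <<'E'
from h import *
s,im,d=grab('wrist'); np.savez('w2.npz',im=im,P=cloud('wrist',s,d)); print(s['time_s'],s['position'],s['tool_rot'],s['ft_force']); save('w2.png',np.hstack([np.load('w1.npz')['im'],im])[::2,::2])
E
```

```text
time_s: 1.78
position: [0.4987, 0.0909, 0.3329]
tool_rot: [[-0.379, 0.925, -0.016], [0.925, 0.379, 0.001], [0.007, -0.014, -1.0]]
ft_force: [0.2, 0.3, 0.0]
grip_width: 0.0853
1.775 [0.49868721 0.09090058 0.33285355] [[-0.37902781  0.92524745 -0.01597099]
 [ 0.92535605  0.37909656  0.00140605]
 [ 0.00735549 -0.01424592 -0.99987147]] [0.24019074 0.25691007 0.04941056]
```

View pics/w2.png

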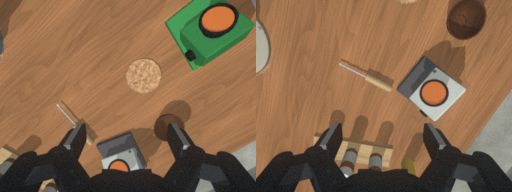

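The left half (mat view) shows the mat at about (286,152) full-scale. The right half shows the white mixer's orange disc at about (356,186).

```bash
python3 - <<'E'
from h import *
z=np.load('w1.npz');im,P=z['im'],z['P']
roi=np.zeros(im.shape[:2],bool);roi[110:195,245:330]=1
m=roi&(P[...,2]>0.0025)&(P[...,2]<0.012)
m=cv2.morphologyEx(m.astype(np.uint8),cv2.MORPH_OPEN,np.ones((5,5)))>0
T=P[m];c,r=cv2.minEnclosingCircle(T[:,:2].astype(np.float32));print('mat',c,r,T.mean(0),len(T))
for f,b in (('w2',(130,240,300,420)),):
    z=np.load(f+'.npz');im,P=z['im'],z['P'];hsv=cv2.cvtColor(im,cv2.COLOR_RGB2HSV).astype(int);H,S,V=np.moveaxis(hsv,-1,0)
    roi=np.zeros(H.shape,bool);roi[b[0]:b[1],b[2]:b[3]]=1
    def fit(T):
        for _ in range(5):
            c=T.mean(0);n=np.linalg.svd(T-c)[2][2];e=np.abs((T-c)@n);T=T[e<max(.002,2*np.median(e))]
        n*=np.sign(n[2]);return c,n
    o=roi&((H<14)|(H>172))&(S>150)&(V>120)&(P[...,2]>.08)
    c,n=fit(P[o]);cc,r=cv2.minEnclosingCircle(np.argwhere(o)[:,::-1].astype(np.float32));print('dish',c,n,np.degrees(np.arccos(n[2])),np.degrees(np.arctan2(n[1],n[0])),o.sum(),cc,r)
    w=roi&(S<60)&(V>150)&(P[...,2]>.05);c2,n2=fit(P[w]);print('face',c2,n2,np.degrees(np.arccos(n2[2])),np.degrees(np.arctan2(n2[1],n2[0])),w.sum(),'dish off face',(c-c2)@n2)
    T=P[roi&(np.abs(P[...,2]-.02)<.006)|w];print('foot',cv2.minAreaRect(T[:,:2].astype(np.float32)))
    R=P[(H<6)|(H>174)]
E
```

```text
mat (0.45853060483932495, 0.3733699321746826) 0.057589709758758545 [0.45465444 0.37983494 0.00386916] 1553
dish [0.64524335 0.11090785 0.1093332 ] [-0.55506165  0.14732729  0.81865819] 35.04930165585502 165.1350177928762 1722 (355.0, 185.5) 24.4183292388916
face [0.66969413 0.10670135 0.08907925] [-0.54997811  0.14340472  0.82277528] 34.63641686251191 165.38574210959123 3498 dish off face 0.030715075680044602
foot ((0.6571671962738037, 0.10727200657129288), (0.14992567896842957, 0.16208627820014954), 75.77262878417969)
```

```bash
python3 -m pendant '[[[17,-55,-5],-0.08,1],[[17,-55,-5],-0.08,1],[[17,-55,-10],-0.08,1],[[17,-55,-10],0,1],[[17,-55,-10],0,1],[[10,-40,-10],0,1],[[0,0,0],0,1]]' && python3 - <<'E'
from h import *
s,im,d=grab('wrist'); P=cloud('wrist',s,d); 
H,S,V=np.moveaxis(cv2.cvtColor(im,cv2.COLOR_RGB2HSV).astype(int),-1,0)
print(np.degrees(np.arctan2(s['tool_rot'][1,1],s['tool_rot'][0,1])),s['position'],s['q'].round(1) if hasattr(s['q'],'round') else s['q'])
save('w3.png',im)
for nm,m in {'red':((H<6)|(H>174))&(S>150)&(P[...,2]>.138),'blue':(np.abs(H-112)<12)&(S>120)&(P[...,2]>.138),'white':(S<50)&(V>140)&(P[...,2]>.138)&(P[...,2]<.15)}.items():
    m=cv2.morphologyEx(m.astype(np.uint8),cv2.MORPH_OPEN,np.ones((3,3)))>0
    if m.sum()<20: print(nm,m.sum());continue
    T=P[m];c,r=cv2.minEnclosingCircle(T[:,:2].astype(np.float32));print(nm,c,r,np.median(T[:,2]),np.argwhere(m).mean(0))
E
```

```text
time_s: 2.7
position: [0.5957, -0.217, 0.2795]
tool_rot: [[-0.168, 0.986, -0.016], [0.986, 0.169, 0.01], [0.013, -0.014, -1.0]]
ft_force: [-0.1, -0.2, 0.3]
grip_width: 0.0853
9.703365842137027 [ 0.59570404 -0.21703135  0.27950078] [-30.7  29.5  49.7   0.  101.9 -40.4]
red (0.6016380190849304, -0.25175121426582336) 0.026811590418219566 0.14061332138888655 [203.94850065 254.9934811 ]
blue (0.40529337525367737, -0.28166264295578003) 0.026452241465449333 0.14054307651625908 [200.55419223  84.61213361]
white (0.4988688826560974, -0.2687707245349884) 0.02710275910794735 0.14054643509678366 [203.43721535 165.43266103]
```

View pics/w3.png

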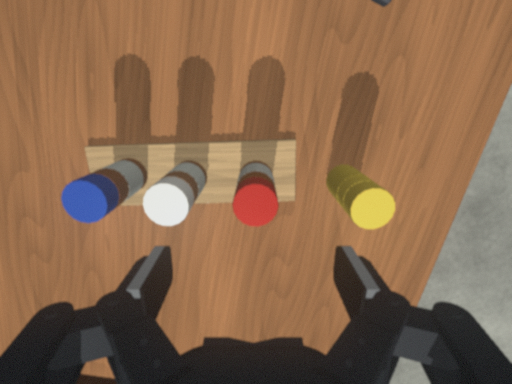

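The close view confirms the red lid at (255,204), between the white jar at (167,203) and the yellow look-alike at (372,208), which stands off the board.

```bash
python3 -m pendant '[[[6,-35,-10],-0.015,1],[[0,0,-40],0,1],[[0,0,0],0,1]]' ; python3 -m pendant '[[[0,0,-40],0,1],[[0,0,-40],0,1],[[0,0,-25],0,1],[[0,0,-20],0,1],[[0,0,0],0,1]]'
```

```text
time_s: 3.12
position: [0.6035, -0.2437, 0.2322]
tool_rot: [[-0.164, 0.986, -0.012], [0.986, 0.164, 0.01], [0.012, -0.01, -1.0]]
ft_force: [-0.1, 0.3, 0.4]
grip_width: 0.0855
time_s: 3.75
position: [0.6089, -0.2364, 0.1173]
tool_rot: [[-0.175, 0.984, 0.003], [0.985, 0.175, 0.001], [0.001, 0.003, -1.0]]
ft_force: [0.5, 0.2, -0.4]
grip_width: 0.0854
```

```bash
python3 -m pendant '[[[-7,-15,-5],0,1],[[0,0,-14],0,1],[[0,0,0],0,1]]'
```

```text
time_s: 4.12
position: [0.603, -0.2524, 0.1015]
tool_rot: [[-0.177, 0.984, 0.009], [0.984, 0.177, -0.002], [-0.004, 0.008, -1.0]]
ft_force: [-0.5, 0.5, -0.0]
grip_width: 0.0856
```

```bash
python3 -m pendant '[[[-1,0,-6],0,1],[[0,0,0],0,0.2],[[0,0,0],0,-1],[[0,0,0],0,-1],[[0,0,0],0,-1],[[0,0,0],0,-1],[[0,0,0],0,-1]]' 25
```

```text
time_s: 5.0
position: [0.6022, -0.2524, 0.0959]
tool_rot: [[-0.177, 0.984, 0.009], [0.984, 0.177, -0.003], [-0.005, 0.009, -1.0]]
ft_force: [0.1, 0.5, -0.0]
grip_width: 0.0531
```

```bash
python3 -m pendant '[[[-1.2,6.4,0.8],0,-1],[[-1.2,6.4,0.8],0,-1],[[0,0,0],0,-1]]' 20; python3 -m pendant '[[[-1.2,6.4,0.2],0,-1],[[-1.2,6.4,0.2],0,-1],[[0,0,0],0,-1]]'; python3 - <<'E'
from h import *
s,im,d=grab('scene'); print(s['wrist_torque']); save('s2.png',cv2.resize(im[120:300,60:240],None,fx=3,fy=3))
E
```

```text
time_s: 5.38
position: [0.5994, -0.2383, 0.0969]
tool_rot: [[-0.177, 0.984, 0.008], [0.984, 0.177, -0.002], [-0.004, 0.008, -1.0]]
ft_force: [-0.3, -0.5, -2.9]
grip_width: 0.0529
time_s: 5.75
position: [0.5964, -0.2239, 0.0966]
tool_rot: [[-0.177, 0.984, 0.007], [0.984, 0.177, -0.001], [-0.002, 0.006, -1.0]]
ft_force: [-0.9, -0.0, -3.4]
grip_width: 0.0531
[ 0.03068016  0.0153048  -0.03069795]
```

View pics/s2.png

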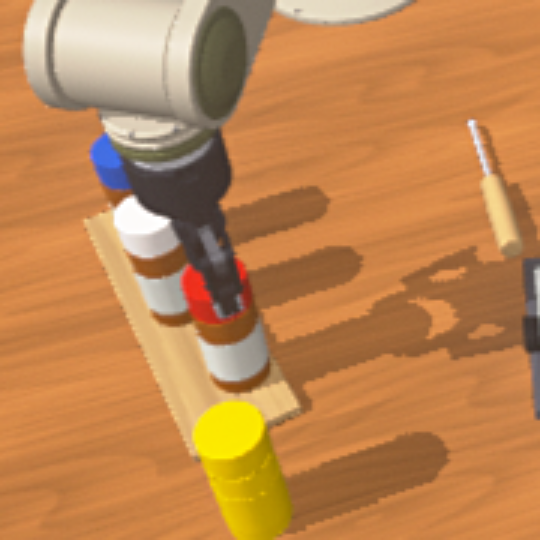

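The jar came up with the gripper instead of tipping: the wrist carries about 3.4 N and the jar is still upright. I'll tip it against the board's fixed edge instead, passively pivoting between the pads.

```bash
python3 -m pendant '[[[0,0,15],0,-1],[[0,0,15],0,-1],[[5,-28,0],0,-1],[[5,-28,0],0,-1],[[5,-28,0],0,-1],[[5,-28,0],0,-1],[[1,-4,0],0,-1],[[0,0,0],0,-1]]'
```

```text
time_s: 6.8
position: [0.6191, -0.3449, 0.1369]
tool_rot: [[-0.177, 0.984, 0.014], [0.984, 0.177, -0.006], [-0.009, 0.013, -1.0]]
ft_force: [0.2, -0.3, -2.9]
grip_width: 0.0529
```

```bash
python3 -m pendant '[[[0,-1,-16],0,-1],[[0,-1,-16],0,-1],[[0,0,-10],0,-1],[[0,0,-3],0,-1],[[0,0,0],0,-1]]'
```

```text
time_s: 7.42
position: [0.6188, -0.3442, 0.0883]
tool_rot: [[-0.179, 0.984, 0.012], [0.984, 0.179, -0.004], [-0.006, 0.011, -1.0]]
ft_force: [0.4, 0.5, -2.8]
grip_width: 0.0533
```

```bash
python3 -m pendant '[[[-1.2,6.5,0],0,-1],[[-1.2,6.5,0],0,-1],[[-0.9,5,0],0,-1],[[-0.9,5,0.5],0,-1],[[0,0,0],0,-1]]'; python3 -m pendant '[[[-1.2,6.4,0.9],0,-1],[[-1.2,6.4,0.7],0,-1],[[0,0,0],0,-1]]'
```

```text
time_s: 8.05
position: [0.6148, -0.3194, 0.0905]
tool_rot: [[-0.18, 0.984, 0.015], [0.984, 0.18, -0.006], [-0.008, 0.013, -1.0]]
ft_force: [0.4, -0.0, -3.4]
grip_width: 0.053
time_s: 8.43
position: [0.6124, -0.3069, 0.0926]
tool_rot: [[-0.179, 0.984, 0.015], [0.984, 0.179, -0.008], [-0.011, 0.014, -1.0]]
ft_force: [0.2, -1.6, -3.9]
grip_width: 0.0528
```

```bash
python3 -m pendant '[[[-1.2,6.4,0.3],0,-1],[[-1.2,6.4,-0.3],0,-1],[[-1.2,6.4,-0.6],0,-1],[[0,0,0],0,-1]]'; python3 -m pendant '[[[-1.2,6.4,-1],0,-1],[[-1.2,6.4,-1.6],0,-1],[[0,0,0],0,-1]]';  python3 - <<'E'
from h import *
s,im,d=grab('scene'); P=cloud('scene',s,d);np.savez('s3.npz',im=im,P=P); save('s3.png',cv2.resize(im[120:300,60:240],None,fx=3,fy=3))
E
```

```text
time_s: 8.93
position: [0.6089, -0.2869, 0.0928]
tool_rot: [[-0.179, 0.984, 0.017], [0.984, 0.179, -0.01], [-0.013, 0.015, -1.0]]
ft_force: [0.3, -1.5, -3.0]
grip_width: 0.0531
time_s: 9.3
position: [0.6065, -0.2734, 0.0903]
tool_rot: [[-0.179, 0.984, 0.018], [0.984, 0.179, -0.01], [-0.013, 0.016, -1.0]]
ft_force: [0.3, -2.6, -2.2]
grip_width: 0.0532
```

View pics/s3.png

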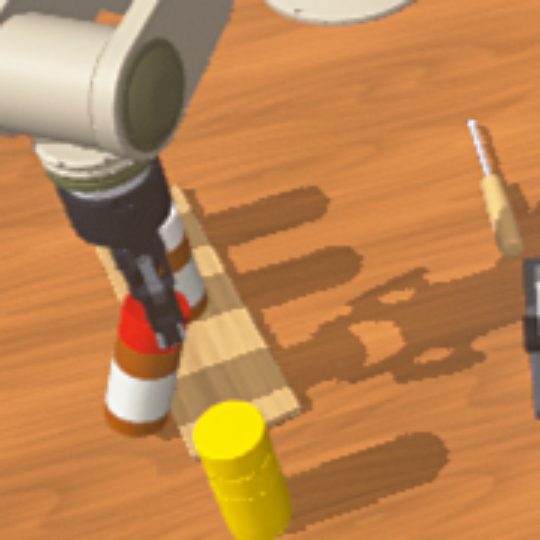

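The jar is now tipped, base at crop (140,425) outside the board edge and lid at (150,325). I'll measure the tilt with a cylinder fit.

```bash
cat >> h.py <<'E'
from scipy.optimize import least_squares
def fitjar(P,im,s,zmin=0.0,tilt0=30,rad=0.11):
    """axis fit of the held jar: points near grasp, r=27mm; returns grasp pt on axis, axis dir"""
    R=np.array(s['tool_rot']);g=np.array(s['position'])-0.019*R[:,2]
    H,S,V=np.moveaxis(cv2.cvtColor(im,cv2.COLOR_RGB2HSV).astype(int),-1,0)
    yj=R[:,1]*np.array([1,1,0]);yj/=np.linalg.norm(yj); t=np.cross([0,0,1],yj)
    red=((H<5)|(H>174))&(S>190)&(V>60)
    lab=(S<45)&(V>110)
    amb=(H<14)&(S>150)&(V<190)
    def run(T,p):
        def ax(p):
            a=np.array([0,0,1.])+p[2]*t+p[3]*yj; return a/np.linalg.norm(a)
        def f(p):
            a=ax(p);c=g+p[0]*t+p[1]*yj;D=T-c;return np.linalg.norm(D-np.outer(D@a,a),axis=1)-0.027
        r=least_squares(f,p,loss='soft_l1',f_scale=.001);return r.x,ax(r.x),f(r.x)
    Q=P.reshape(-1,3);m=(red|lab|amb).ravel()&np.isfinite(Q[:,2])&(Q[:,2]>zmin)
    Q=Q[m];p=np.array([0,0,np.tan(np.radians(tilt0)),0])
    for gate in (.012,.006,.004,.003):
        a=np.array([0,0,1.])+p[2]*t+p[3]*yj;a/=np.linalg.norm(a);c=g+p[0]*t+p[1]*yj;D=Q-c;k=D@a
        rr=np.linalg.norm(D-np.outer(k,a),axis=1)
        T=Q[(np.abs(rr-.027)<gate)&(k>-rad)&(k<-0.008)]
        p,a,e=run(T,p)
    k=(T-(g+p[0]*t+p[1]*yj))@a
    tilt=np.degrees(np.arctan2(a@t,a[2]));side=np.degrees(np.arcsin(a@yj))
    print('n',len(T),'rms',np.sqrt((e**2).mean()).round(4),'off t,y',p[:2].round(4),'tilt',tilt.round(2),'side',side.round(2),'lowest k',np.percentile(k,1).round(4))
    return g+p[0]*t+p[1]*yj,a,tilt
E
python3 - <<'E'
from h import *
z=np.load('s3.npz');s=env.observe();fitjar(z['P'],z['im'],s,zmin=.003,tilt0=28)
E
```

```text
n 326 rms 0.0012 off t,y [-0.0112 -0.0016] tilt 21.98 side -0.39 lowest k -0.0902
```

```bash
python3 - <<'E'
from h import *
s,im,d=grab('wrist');P=cloud('wrist',s,d);np.savez('w4.npz',im=im,P=P);save('w4.png',im)
fitjar(P,im,s,zmin=.003,tilt0=25)
H,S,V=np.moveaxis(cv2.cvtColor(im,cv2.COLOR_RGB2HSV).astype(int),-1,0)
m=((H<5)|(H>174))&(S>150)&(V>60);print(m.sum(),np.argwhere(m).mean(0))
E
```

```text
n 9 rms 0.0001 off t,y [-0.0123  0.0053] tilt 18.43 side 9.58 lowest k -0.0367
8667 [269.10464982 252.68235837]
```

View pics/w4.png

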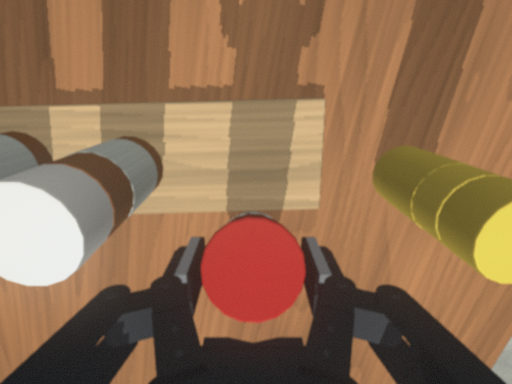

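The wrist view shows the whole lid top at (253,269), held between the pads. A plane and circle fit of it gives the jar's axis.

```bash
cat >> h.py <<'E'
def lid(P=None,im=None,s=None):
    if P is None:
        s,im,d=grab('wrist');P=cloud('wrist',s,d)
    R=np.array(s['tool_rot']);pos=np.array(s['position'])
    H,S,V=np.moveaxis(cv2.cvtColor(im,cv2.COLOR_RGB2HSV).astype(int),-1,0)
    m=(((H<5)|(H>174))&(S>150)&(V>60)&np.isfinite(P[...,2]));m[:, :170]=0;m[:,340:]=0
    T=P[m];T=T[T[:,2]>np.median(T[:,2])-.05]
    for i in range(8):
        c=np.median(T,0) if i==0 else T.mean(0);n=np.linalg.svd(T-T.mean(0))[2][2];n*=np.sign(n[2]);e=(T-c)@n;T=T[np.abs(e)<max(.0015,2*np.median(np.abs(e)))]
    e1=np.cross(n,[0,1,0]);e1/=np.linalg.norm(e1);e2=np.cross(n,e1);c=T.mean(0)
    (a,b),r=cv2.minEnclosingCircle(np.stack([(T-c)@e1,(T-c)@e2],1).astype(np.float32));c2=c+a*e1+b*e2
    yj=R[:,1]*np.array([1,1,0]);yj/=np.linalg.norm(yj);t=np.cross([0,0,1],yj)
    base=c2-.130*n
    print('time',round(s['time_s'],2),'pos',pos.round(4),'jaw yaw',np.degrees(np.arctan2(yj[1],yj[0])).round(2),'tooltilt z',R[:,2].round(3))
    print('lid n',len(T),'r',round(r,4),'tilt',np.degrees(np.arctan2(n@t,n[2])).round(2),'side',np.degrees(np.arcsin(n@yj)).round(2),'lean yaw',np.degrees(np.arctan2(n[1],n[0])).round(1))
    d=c2-pos;print('top',c2.round(4),'base',base.round(4),'base-TCP t,y,z',np.array([(base-pos)@t,(base-pos)@yj,base[2]-pos[2]]).round(4),'F',np.round(s['ft_force'],1))
    return c2,n,base,t,yj,pos
E
python3 - <<'E'
from h import *
z=np.load('w4.npz');lid(z['P'],z['im'],env.observe())
E
```

```text
time 9.4 pos [ 0.6066 -0.2738  0.0903] jaw yaw 10.31 tooltilt z [ 0.018 -0.01  -1.   ]
lid n 8408 r 0.0268 tilt 22.22 side -0.59 lean yaw 101.9
top [ 0.6053 -0.2733  0.1345] base [ 0.6154 -0.3215  0.0142] base-TCP t,y,z [-0.0484  0.0002 -0.0761] F [-0.8 -1.4 -2.4]
```

```bash
python3 -m pendant '[[[-1.2,6.4,-1.5],0,-1],[[-1.2,6.4,-1.8],0,-1],[[0,0,0],0,-1]]';  python3 -c "
from h import *
lid()"
```

```text
time_s: 9.78
position: [0.6041, -0.2603, 0.087]
tool_rot: [[-0.179, 0.984, 0.018], [0.984, 0.179, -0.01], [-0.014, 0.016, -1.0]]
ft_force: [-0.3, -2.8, -2.1]
grip_width: 0.053
time 9.78 pos [ 0.6041 -0.2603  0.087 ] jaw yaw 10.3 tooltilt z [ 0.018 -0.01  -1.   ]
lid n 8500 r 0.0269 tilt 28.54 side -0.64 lean yaw 101.6
top [ 0.6029 -0.2602  0.1311] base [ 0.6154 -0.3211  0.0169] base-TCP t,y,z [-0.0618  0.0002 -0.0701] F [-0.3 -2.8 -2.1]
```

```bash
python3 -m pendant '[[[-1.2,6.6,-2.2],0,-1],[[-1.2,6.6,-2.4],0,-1],[[0,0,0],0,-1]]';  python3 -c "
from h import *
lid()"
```

```text
time_s: 10.2
position: [0.6016, -0.2464, 0.0821]
tool_rot: [[-0.178, 0.984, 0.018], [0.984, 0.179, -0.01], [-0.014, 0.016, -1.0]]
ft_force: [0.0, -2.1, -0.8]
grip_width: 0.0529
time 10.2 pos [ 0.6016 -0.2464  0.0821] jaw yaw 10.29 tooltilt z [ 0.018 -0.01  -1.   ]
lid n 8494 r 0.0267 tilt 35.38 side -0.63 lean yaw 101.4
top [ 0.6005 -0.2462  0.1258] base [ 0.6153 -0.32    0.0198] base-TCP t,y,z [-0.0749  0.0003 -0.0623] F [ 0.  -2.1 -0.8]
```

```bash
python3 -m pendant '[[[0.5,-3,3],0,-1],[[0,0,15],0,-1],[[0,0,30],0,-1],[[0,0,40],0,-1],[[0,0,40],0,-1],[[0,0,40],0,-1],[[0,0,15],0,-1],[[0,0,0],0,-1]]' 60; python3 -m pendant '[[[-5,25,0],0.12,-1],[[-10,45,0],0.16,-1],[[-10,50,0],0.16,-1],[[-10,55,0],0.16,-1],[[-10,55,0],0.16,-1],[[-10,50,0],0.16,-1],[[-5,45,0],0.16,-1],[[0,25,0],0.05,-1],[[0,0,0],0,-1]]'; python3 -c "
from h import *
lid()"
```

```text
time_s: 11.25
position: [0.5995, -0.2469, 0.2749]
tool_rot: [[-0.178, 0.984, 0.016], [0.984, 0.178, -0.004], [-0.007, 0.015, -1.0]]
ft_force: [0.4, 0.1, -3.6]
grip_width: 0.052
time_s: 12.38
position: [0.5307, 0.1149, 0.2673]
tool_rot: [[-0.975, 0.223, -0.008], [0.223, 0.975, 0.013], [0.01, 0.011, -1.0]]
ft_force: [0.1, 0.3, -4.5]
grip_width: 0.0519
time 12.38 pos [0.5307 0.1149 0.2673] jaw yaw 77.13 tooltilt z [-0.008  0.013 -1.   ]
lid n 8412 r 0.0269 tilt 31.53 side -0.38 lean yaw 167.9
top [0.5314 0.1144 0.3109] base [0.5978 0.1    0.2001] base-TCP t,y,z [-0.0687  0.0005 -0.0672] F [ 0.1  0.3 -4.5]
```

```bash
python3 -m pendant '[[[7,8,-15],-0.045,-1],[[6,7,-22],0,-1],[[6,6,-20],0,-1],[[0,0,0],0,-1]]'; python3 -c "
from h import *
lid()"
```

```text
time_s: 12.92
position: [0.5499, 0.1313, 0.2076]
tool_rot: [[-0.961, 0.277, -0.01], [0.277, 0.961, 0.012], [0.013, 0.008, -1.0]]
ft_force: [0.1, -0.2, -2.8]
grip_width: 0.052
time 12.93 pos [0.5499 0.1313 0.2076] jaw yaw 73.93 tooltilt z [-0.01   0.012 -1.   ]
lid n 8398 r 0.0269 tilt 31.37 side -0.33 lean yaw 164.6
top [0.5511 0.1308 0.2514] base [0.6163 0.1128 0.1404] base-TCP t,y,z [-0.0689  0.0007 -0.0672] F [ 0.1 -0.2 -2.8]
```

```bash
python3 -m pendant '[[[8,0,-8],0,-1],[[8,0,-8],0,-1],[[6,-1,-7],0,-1],[[2,0,-2],0,-1],[[0,0,0],0,-1]]' 25; python3 -c "
from h import *
lid()
s,im,d=grab('scene');save('s4.png',cv2.resize(im[150:270,190:340],None,fx=4,fy=4))"
```

```text
time_s: 13.6
position: [0.5767, 0.1286, 0.1838]
tool_rot: [[-0.96, 0.279, -0.005], [0.279, 0.96, 0.011], [0.008, 0.009, -1.0]]
ft_force: [0.2, -0.1, -4.0]
grip_width: 0.0519
time 13.6 pos [0.5767 0.1286 0.1838] jaw yaw 73.81 tooltilt z [-0.005  0.011 -1.   ]
lid n 8303 r 0.0266 tilt 31.73 side -0.36 lean yaw 164.5
top [0.5774 0.128  0.2275] base [0.6433 0.1097 0.1169] base-TCP t,y,z [-0.0692  0.0004 -0.0669] F [ 0.2 -0.1 -4. ]
```

View pics/s4.png

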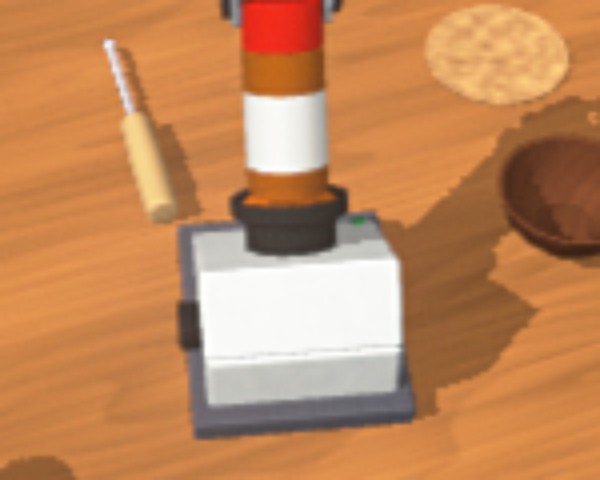

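The jar's base hangs just above the dish (crop (288,200)), centred to within about 1–2 mm. Now easing in.

```bash
python3 -m pendant '[[[1.7,0.8,-2.5],0,-1],[[1.7,0,-2.5],0,-1],[[1.7,-0.4,-2.5],0,-1],[[0,0,0],0,-1]]'; python3 -m pendant '[[[1.7,-0.4,-2.5],0,-1],[[1.7,-0.4,-2.5],0,-1],[[0,0,0],0,-1]]';python3 -c "
from h import *
lid()"
```

```text
time_s: 14.2
position: [0.5816, 0.1294, 0.1769]
tool_rot: [[-0.96, 0.278, -0.005], [0.278, 0.96, 0.012], [0.008, 0.01, -1.0]]
ft_force: [-1.9, -0.0, -1.0]
grip_width: 0.0522
time_s: 14.58
position: [0.5846, 0.1287, 0.1722]
tool_rot: [[-0.96, 0.278, -0.005], [0.278, 0.96, 0.012], [0.008, 0.01, -1.0]]
ft_force: [-5.1, 1.3, 0.8]
grip_width: 0.0522
time 14.57 pos [0.5846 0.1287 0.1722] jaw yaw 73.84 tooltilt z [-0.005  0.012 -1.   ]
lid n 8297 r 0.0267 tilt 31.99 side -0.34 lean yaw 164.5
top [0.5856 0.1283 0.2161] base [0.6519 0.1098 0.1058] base-TCP t,y,z [-0.0699  0.0007 -0.0664] F [-5.1  1.3  0.8]
```

```bash
python3 -m pendant '[[[-1.6,0.4,-1.1],0,-1],[[-1.6,0.4,-1.1],0,-1],[[-1.6,0.4,-1.1],0,-1],[[-1.6,0.4,-1.1],0,-1],[[0,0,0],0,-1]]' 20;python3 -c "
from h import *
lid()"
```

```text
time_s: 15.25
position: [0.5797, 0.1301, 0.1692]
tool_rot: [[-0.96, 0.278, 0.002], [0.278, 0.96, 0.011], [0.001, 0.011, -1.0]]
ft_force: [-1.8, -0.5, 2.5]
grip_width: 0.0521
time 15.25 pos [0.5797 0.1301 0.1692] jaw yaw 73.84 tooltilt z [ 0.002  0.011 -1.   ]
lid n 8281 r 0.0267 tilt 34.5 side -0.38 lean yaw 164.5
top [0.5798 0.1298 0.2127] base [0.6508 0.1101 0.1056] base-TCP t,y,z [-0.0738  0.0006 -0.0637] F [-1.8 -0.5  2.5]
```

```bash
python3 -m pendant '[[[0.5,-0.1,-1.5],0,-1],[[0.5,-0.1,-1.5],0,-1],[[0.5,-0.1,-1.5],0,-1],[[0.8,-0.2,-1.2],0,-1],[[0,0,0],0,-1]]' 30;python3 -c "
from h import *
lid()"
```

```text
time_s: 15.92
position: [0.5826, 0.1293, 0.164]
tool_rot: [[-0.96, 0.279, 0.003], [0.279, 0.96, 0.011], [-0.0, 0.011, -1.0]]
ft_force: [-2.6, -0.6, 4.9]
grip_width: 0.0518
time 15.93 pos [0.5826 0.1293 0.164 ] jaw yaw 73.82 tooltilt z [ 0.003  0.011 -1.   ]
lid n 8236 r 0.0266 tilt 34.92 side -0.4 lean yaw 164.5
top [0.5825 0.129  0.2074] base [0.6543 0.1091 0.1008] base-TCP t,y,z [-0.0744  0.0006 -0.0632] F [-2.6 -0.6  4.9]
```

```bash
python3 -m pendant '[[[0.7,-0.2,-1.3],0,-1],[[0.7,-0.2,-1.3],0,-1],[[0,0,0],0,-1]]' 30;python3 -m pendant '[[[0.6,-0.1,-1],0,-1],[[0,0,0],0,-1]]'; python3 -c "
from h import *
lid()"
```

```text
time_s: 16.35
position: [0.5827, 0.1292, 0.164]
tool_rot: [[-0.961, 0.278, 0.003], [0.278, 0.961, 0.011], [0.001, 0.011, -1.0]]
ft_force: [-1.8, -1.3, 5.2]
grip_width: 0.0519
time_s: 16.6
position: [0.5828, 0.1292, 0.1639]
tool_rot: [[-0.961, 0.278, 0.002], [0.278, 0.961, 0.011], [0.001, 0.011, -1.0]]
ft_force: [-2.3, -1.4, 4.7]
grip_width: 0.0519
time 16.6 pos [0.5828 0.1292 0.1639] jaw yaw 73.87 tooltilt z [ 0.002  0.011 -1.   ]
lid n 8255 r 0.0267 tilt 34.79 side -0.33 lean yaw 164.5
top [0.5827 0.1289 0.2073] base [0.6542 0.1091 0.1005] base-TCP t,y,z [-0.0742  0.0004 -0.0633] F [-2.3 -1.4  4.7]
```

```bash
python3 -m pendant '[[[1.7,-0.4,-2.5],0,-1],[[1.7,-0.4,-2.5],0,-1]]' 40; python3 -m pendant '[[[1.7,-0.4,-2.5],0,-1],[[1.7,-0.4,-2.5],0,-1]]'; python3 -c "
from h import *
lid()"
```

```text
time_s: 16.9
position: [0.5831, 0.1292, 0.1634]
tool_rot: [[-0.961, 0.277, -0.001], [0.277, 0.961, 0.011], [0.004, 0.01, -1.0]]
ft_force: [-19.7, 0.5, 27.7]
grip_width: 0.0521
time_s: 17.15
position: [0.5831, 0.1292, 0.1636]
tool_rot: [[-0.961, 0.276, -0.004], [0.276, 0.961, 0.011], [0.007, 0.01, -1.0]]
ft_force: [-16.6, 0.1, 23.5]
grip_width: 0.0519
time 17.15 pos [0.5831 0.1292 0.1636] jaw yaw 73.97 tooltilt z [-0.004  0.011 -1.   ]
lid n 8257 r 0.0267 tilt 34.74 side -0.33 lean yaw 164.5
top [0.5838 0.1288 0.2075] base [0.6552 0.1091 0.1007] base-TCP t,y,z [-0.0749  0.0006 -0.0629] F [-16.6   0.1  23.5]
```

```bash
python3 -m pendant '[[[0.7,-0.2,-1],0,-1],[[0.7,-0.2,-1],0,-1],[[0.7,-0.2,-1],0,-1],[[0.7,-0.2,-1],0,-1],[[0.7,-0.2,-1],0,-1],[[0.7,-0.2,-1],0,-1]]'; python3 -m pendant '[[[0.7,-0.2,-1],0,-1],[[0.7,-0.2,-1],0,-1],[[0.7,-0.2,-1],0,-1],[[0.7,-0.2,-1],0,-1],[[0.7,-0.2,-1],0,-1],[[0.7,-0.2,-1],0,-1]]'; python3 -c "
from h import *
lid()"
```

```text
time_s: 17.95
position: [0.5828, 0.1292, 0.1638]
tool_rot: [[-0.961, 0.276, -0.008], [0.275, 0.961, 0.012], [0.011, 0.01, -1.0]]
ft_force: [-8.6, -0.2, 11.9]
grip_width: 0.0517
time_s: 18.7
position: [0.5827, 0.1292, 0.1639]
tool_rot: [[-0.961, 0.275, -0.012], [0.275, 0.961, 0.013], [0.015, 0.01, -1.0]]
ft_force: [-8.5, -1.1, 12.0]
grip_width: 0.0519
time 18.7 pos [0.5827 0.1292 0.1639] jaw yaw 74.03 tooltilt z [-0.012  0.013 -1.   ]
lid n 8241 r 0.0267 tilt 34.74 side -0.25 lean yaw 164.5
top [0.5837 0.1287 0.2077] base [0.6551 0.1088 0.1009] base-TCP t,y,z [-0.0752  0.0004 -0.063 ] F [-8.5 -1.1 12. ]
```

Pressed for about 2 s against the hard stop, at 15–35 N and within about 0.3° of square. Next I'll ease off and use the dish's rear rim as a stop to swing the jar upright again between the pads.

```bash
python3 -m pendant '[[[-1.5,0.4,2.2],0,-1],[[-1.5,0.4,2.2],0,-1],[[-1.5,0.4,2.2],0,-1],[[0.8,-0.2,0.6],0,-1],[[1,-0.2,0.6],0,-1],[[0,0,0],0,-1]]' 25; python3 -c "
from h import *
lid()"; python3 -m pendant '[[[2.4,-0.6,1.7],0,-1],[[2.4,-0.6,2],0,-1],[[2.4,-0.6,2],0,-1],[[0,0,0],0,-1]]' 20; python3 -c "
from h import *
lid()"
```

```text
time_s: 19.5
position: [0.5797, 0.1301, 0.1712]
tool_rot: [[-0.961, 0.275, -0.013], [0.275, 0.961, 0.013], [0.016, 0.009, -1.0]]
ft_force: [-1.7, 0.2, 1.8]
grip_width: 0.0522
time 19.5 pos [0.5797 0.1301 0.1712] jaw yaw 74.03 tooltilt z [-0.013  0.013 -1.   ]
lid n 8288 r 0.0266 tilt 33.57 side -0.41 lean yaw 164.8
top [0.5803 0.1294 0.2147] base [0.6497 0.1105 0.1063] base-TCP t,y,z [-0.0727  0.0005 -0.0649] F [-1.7  0.2  1.8]
time_s: 20.05
position: [0.5852, 0.1285, 0.1759]
tool_rot: [[-0.961, 0.275, -0.02], [0.275, 0.961, 0.014], [0.023, 0.008, -1.0]]
ft_force: [-3.9, 0.7, -0.3]
grip_width: 0.052
time 20.05 pos [0.5852 0.1285 0.1759] jaw yaw 74.04 tooltilt z [-0.02   0.014 -1.   ]
lid n 8300 r 0.0267 tilt 30.16 side -0.27 lean yaw 164.6
top [0.5865 0.128  0.2195] base [0.6495 0.1106 0.1071] base-TCP t,y,z [-0.0668  0.0005 -0.0688] F [-3.9  0.7 -0.3]
```

```bash
python3 -m pendant '[[[4.3,-1.2,3.4],0,-1],[[4.3,-1.2,3.4],0,-1],[[4.6,-1.3,3],0,-1],[[4.6,-1.3,3],0,-1],[[0,0,0],0,-1]]'; python3 -c "
from h import *
lid()"
```

```text
time_s: 20.72
position: [0.599, 0.125, 0.1862]
tool_rot: [[-0.961, 0.273, -0.034], [0.273, 0.962, 0.016], [0.037, 0.007, -0.999]]
ft_force: [-6.1, 1.6, -1.7]
grip_width: 0.052
time 20.73 pos [0.599  0.125  0.1862] jaw yaw 74.14 tooltilt z [-0.034  0.016 -0.999]
lid n 8362 r 0.0267 tilt 23.71 side -0.04 lean yaw 164.2
top [0.6005 0.1243 0.23  ] base [0.6508 0.1101 0.1109] base-TCP t,y,z [-0.0539 -0.0002 -0.0753] F [-6.1  1.6 -1.7]
```

```bash
python3 -m pendant '[[[4.7,-1.3,3.2],0,-1],[[4.8,-1.3,3.1],0,-1],[[4.9,-1.4,2.9],0,-1],[[4.9,-1.4,2.7],0,-1],[[5,-1.4,2.6],0,-1],[[0,0,0],0,-1]]'; python3 -c "
from h import *
lid()"
```

```text
time_s: 21.52
position: [0.6198, 0.1195, 0.1984]
tool_rot: [[-0.961, 0.272, -0.046], [0.271, 0.962, 0.018], [0.05, 0.005, -0.999]]
ft_force: [-4.1, 0.8, 0.4]
grip_width: 0.0517
time 21.52 pos [0.6198 0.1195 0.1984] jaw yaw 74.25 tooltilt z [-0.046  0.018 -0.999]
lid n 8201 r 0.0267 tilt 12.88 side 0.25 lean yaw 163.1
top [0.6204 0.1193 0.2422] base [0.6481 0.1109 0.1155] base-TCP t,y,z [-0.0296 -0.0006 -0.0829] F [-4.1  0.8  0.4]
```

```bash
python3 -m pendant '[[[5.1,-1.4,2.5],0,-1],[[5.1,-1.4,2.3],0,-1],[[5.2,-1.4,2.1],0,-1],[[5.2,-1.4,1.8],0,-1],[[5.2,-1.4,1.6],0,-1],[[0,0,0],0,-1]]'; python3 -c "
from h import *
lid()"
```

```text
time_s: 22.32
position: [0.6457, 0.1124, 0.2083]
tool_rot: [[-0.961, 0.271, -0.049], [0.271, 0.963, 0.018], [0.052, 0.004, -0.999]]
ft_force: [-2.6, 0.2, -1.4]
grip_width: 0.0518
time 22.32 pos [0.6457 0.1124 0.2083] jaw yaw 74.27 tooltilt z [-0.049  0.018 -0.999]
lid n 6747 r 0.0266 tilt 0.89 side 0.45 lean yaw 137.3
top [0.6449 0.1126 0.2524] base [0.6465 0.1111 0.1225] base-TCP t,y,z [-0.0012 -0.001  -0.0858] F [-2.6  0.2 -1.4]
```

```bash
python3 -m pendant '[[[-1,0.3,4],0,-1],[[-1,0,15],0,-1],[[0,0,25],0,-1],[[-15,20,10],0,-1],[[-25,35,0],0,-1],[[-30,42,0],0,-1],[[-30,42,0],0,-1],[[-30,42,0],0,-1],[[-25,35,0],0,-1],[[-15,20,0],0,-1],[[0,0,0],0,-1]]' 50; python3 -c "
from h import *
lid()"
```

```text
time_s: 23.75
position: [0.4662, 0.3594, 0.2716]
tool_rot: [[-0.963, 0.269, -0.027], [0.269, 0.963, 0.022], [0.032, 0.014, -0.999]]
ft_force: [-0.1, -1.2, -4.3]
grip_width: 0.0518
time 23.75 pos [0.4662 0.3594 0.2716] jaw yaw 74.38 tooltilt z [-0.027  0.022 -0.999]
lid n 7131 r 0.0268 tilt 4.3 side -0.34 lean yaw 168.9
top [0.4644 0.3595 0.3157] base [0.474  0.3576 0.1861] base-TCP t,y,z [-0.0079  0.0004 -0.0855] F [-0.1 -1.2 -4.3]
```

```bash
python3 -m pendant '[[[-5,7,-15],0,-1],[[-5,7,-30],0,-1],[[0,0,-35],0,-1],[[0,0,-35],0,-1],[[0,0,-25],0,-1],[[0,0,-15],0,-1],[[0,0,0],0,-1]]'; python3 -c "
from h import *
lid()"
```

```text
time_s: 24.68
position: [0.4609, 0.3689, 0.1146]
tool_rot: [[-0.961, 0.277, -0.017], [0.276, 0.961, 0.024], [0.023, 0.018, -1.0]]
ft_force: [-0.2, 0.1, -2.8]
grip_width: 0.052
time 24.68 pos [0.4609 0.3689 0.1146] jaw yaw 73.92 tooltilt z [-0.017  0.024 -1.   ]
lid n 7100 r 0.0267 tilt 4.83 side -0.56 lean yaw 170.5
top [0.4585 0.3688 0.1587] base [0.4694 0.367  0.0292] base-TCP t,y,z [-0.0088  0.0005 -0.0855] F [-0.2  0.1 -2.8]
```

```bash
python3 -m pendant '[[[-3,3,-9],0,-1],[[-1,1,-7],0,-1],[[0,0,-2.5],0,-1],[[0,0,-1.5],0,-1],[[0,0,0],0,-1]]' 20; python3 -m pendant '[[[0,0,-1.5],0,-1],[[0,0,-1.5],0,-1]]'; python3 -c "
from h import *
lid()"
```

```text
time_s: 25.35
position: [0.4581, 0.3737, 0.0963]
tool_rot: [[-0.961, 0.277, -0.012], [0.277, 0.961, 0.026], [0.019, 0.022, -1.0]]
ft_force: [-0.1, 0.4, -3.6]
grip_width: 0.0519
time_s: 25.6
position: [0.4584, 0.3738, 0.0935]
tool_rot: [[-0.961, 0.277, -0.011], [0.277, 0.961, 0.027], [0.018, 0.023, -1.0]]
ft_force: [-0.3, 0.3, -3.3]
grip_width: 0.0518
time 25.6 pos [0.4584 0.3738 0.0935] jaw yaw 73.91 tooltilt z [-0.011  0.027 -1.   ]
lid n 7083 r 0.0269 tilt 5.12 side -0.8 lean yaw 172.9
top [0.4549 0.3737 0.1375] base [0.4666 0.3723 0.008 ] base-TCP t,y,z [-0.0083  0.0008 -0.0855] F [-0.3  0.3 -3.3]
```

```bash
python3 -m pendant '[[[0,0,-1.2],0,-1],[[1.5,-0.4,-1],0,-1],[[2,-0.6,-0.8],0,-1],[[2,-0.6,-0.8],0,-1]]'; python3 -c "
from h import *
lid()"; python3 -m pendant '[[[2,-0.6,-0.9],0,-1],[[2,-0.6,-0.9],0,-1]]'; python3 -c "
from h import *
lid()"
```

```text
time_s: 26.15
position: [0.4641, 0.3722, 0.0904]
tool_rot: [[-0.961, 0.277, -0.011], [0.277, 0.961, 0.027], [0.018, 0.023, -1.0]]
ft_force: [-3.5, -0.1, 4.1]
grip_width: 0.0517
time 26.15 pos [0.4641 0.3722 0.0904] jaw yaw 73.92 tooltilt z [-0.011  0.027 -1.   ]
lid n 7000 r 0.0267 tilt 2.56 side -0.81 lean yaw -178.6
top [0.4614 0.3719 0.1346] base [0.4674 0.3721 0.0047] base-TCP t,y,z [-0.0033  0.0008 -0.0857] F [-3.5 -0.1  4.1]
time_s: 26.45
position: [0.4683, 0.3712, 0.0898]
tool_rot: [[-0.961, 0.277, -0.011], [0.277, 0.961, 0.028], [0.018, 0.024, -1.0]]
ft_force: [-2.4, 0.4, 7.4]
grip_width: 0.0522
time 26.45 pos [0.4683 0.3712 0.0898] jaw yaw 73.91 tooltilt z [-0.011  0.028 -1.   ]
lid n 6891 r 0.0268 tilt 0.8 side -0.72 lean yaw -154.1
top [0.4658 0.3709 0.134 ] base [0.468  0.3719 0.004 ] base-TCP t,y,z [ 0.0005  0.0006 -0.0857] F [-2.4  0.4  7.4]
```

```bash
python3 -m pendant '[[[0,0,0.3],0,-1],[[0,0,0],0,0.4],[[0,0,0],0,0.6],[[0,0,0],0,1],[[0,0,0],0,1],[[0,0,0],0,1],[[0,0,0],0,1]]'; python3 -m pendant '[[[0,0,8],0,1],[[0,0,15],0,1],[[0,0,25],0,1],[[0,0,35],0,1],[[0,0,40],0,1],[[0,0,40],0,1],[[0,0,20],0,1],[[0,0,0],0,1]]'; python3 -c "
from h import *
lid()
s,im,d=grab('wrist');save('w9.png',im)
s,im2,d=grab('scene');save('end.png',np.hstack([im,im2])[:, :][::1,::1] if 0 else cv2.resize(np.hstack([im,im2]),(800,300)))"
```

```text
time_s: 27.38
position: [0.4696, 0.3714, 0.09]
tool_rot: [[-0.961, 0.277, -0.008], [0.277, 0.96, 0.029], [0.016, 0.026, -1.0]]
ft_force: [-0.2, -0.0, 0.6]
grip_width: 0.085
time_s: 28.38
position: [0.4687, 0.371, 0.2868]
tool_rot: [[-0.961, 0.277, -0.002], [0.277, 0.96, 0.032], [0.011, 0.03, -0.999]]
ft_force: [0.1, 0.6, -0.2]
grip_width: 0.0856
time 28.38 pos [0.4687 0.371  0.2868] jaw yaw 73.91 tooltilt z [-0.002  0.032 -0.999]
lid n 1365 r 0.0265 tilt 0.7 side -0.04 lean yaw 167.3
top [0.4705 0.371  0.1338] base [0.4721 0.3706 0.0038] base-TCP t,y,z [-0.0034  0.0006 -0.283 ] F [ 0.1  0.6 -0.2]
```

View pics/end.png

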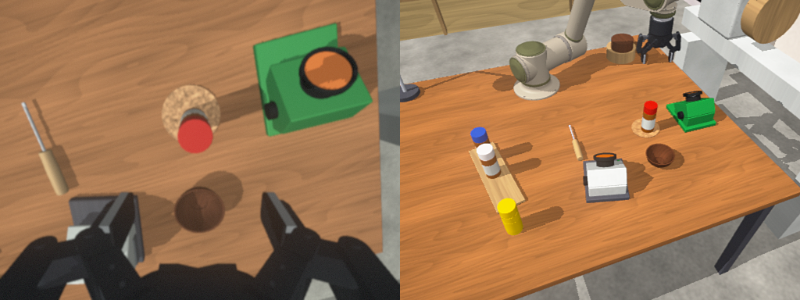

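The jar stands upright on the mat at (190,120), with cork visible around it, and the gripper is clear. The other things are where they were.

```bash
python3 -c "
from rig import ticket
print(ticket.close_job())"
```

```text
the job is handed in; nothing more can be done
None
```

The red-lidded jar was mixed and now stands upright on the cork mat. I handed the job in at about 28.5 s of the 64 s; no verdict was reported.

- **Tilting:** the interface only turns about the vertical, so I gripped the jar by its lid and tipped it to 35° against the edge of the jar board. My first try, tipping it on the board surface, only dragged the jar about 28 mm.
- **Mixing:** I pressed the jar into the dish for about 2 s against a hard stop. Force was mostly about 15 N, with a short peak near 35 N. The jar was within about 0.3° of the dish's 35° lean, and about 1° off in heading. The base sat 3–4 mm up-slope of the dish centre, inside the 7 mm of play.
- **Dish travel:** I could not read the dish joint. That it was fully down rests on the hard stop and about 12.5 mm of travel seen by the camera.
- **Placing:** I swung the jar upright against the dish's rear rim, with up to about 6 N of side force. I then set it on the mat with about 11 N at most and let go.

**Last checks:** the jar leans about 0.7°, within measuring error, and is about 11 mm from the mat's centre, against 33 mm of margin. In the last picture the other jars, the bowl and the gouge look unmoved; I did not measure them again. The tool itself ended 1–2° off vertical, which did no harm.

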